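# Lock a cartridge into its dock with the cam screw

### The job

The white cartridge stands loose in its dock, its T-headed bolt already inside the steel cam disc. Take the orange screwdriver from its stand and turn the cam clockwise with it, so that the cam grabs the bolt head and draws the cartridge onto the rubber seal; stop when it goes firm, at about 0.35 Nm: clamped, not overtightened. Stand the screwdriver back in its stand; do not touch cartridge or cam with the gripper, press the blade only gently, and leave the things around alone.

Things in the scene. Friction and masses are not known exactly. Their poses are not given: they have to be found in the camera images.
- dock: Grey dock, 200 x 92 x 10 mm, fixed; origin at the centre of its underside. At its +x end a dark steel housing (46 mm high) holds the cam, its vertical axis 45 mm along +x. Two rubber seal strips (45 mm high) stand before it; rails (32 mm high) on the -x half guide the cartridge. The seal's depth varies by some mm and is not reported: the angle where the cam goes firm must be felt.
- cam_slot (a point): Middle of the driver slot in the top face of the round steel cam disc (48 mm across), on the cam's axis, level with that face, 55 mm above the worktop. Its x axis runs along the slot, z up; it turns with the cam. The slot has closed ends: 19 mm long, 5 mm wide, 6.5 mm deep with a hard floor, edges chamfered 1.5 mm.
- cam (a joint): Angle of the cam, rad, growing clockwise from above; hard stop at 1.8. Starts at 0 to 0.15 (bolt head free), grabs the head at 0.3 to 0.5, then draws it 6 mm per rad, at 0.08 to 0.15 Nm. The cartridge meets the seal anywhere from 0.65 to 1.2 rad; within some 0.1 to 0.2 rad the torque then climbs to the 0.35 Nm wanted (allowed: about 0.3 to 0.4). The cam stays where it is left.
- cartridge: White box, 80 x 50 x 44 mm, with a blue label, standing loose between the rails of the dock, 1 to 5 mm away from the seal; origin at the centre of its underside, 10 mm above the worktop; x points to the cam. A steel bolt with a T-shaped head (20 mm tall, 8 mm thick) runs from its +x face into the cam.
- driver: Stubby flat screwdriver, 90 g, 112 mm long, upright in its stand; origin at the blade's tip, z up to the handle, x along the blade's width. Blade 16 x 3 mm; shank 8 mm; black collar 28 mm across, 44 to 48 mm above the tip; orange square handle 24 x 24 mm, flats square to x and y, 48 to 110 mm above the tip. In the stand the tip is 6 mm above the worktop.
- stand_hole (a point): Middle of the mouth of the round hole in the top of the grey driver stand, 50 mm above the worktop. The stand is a fixed block 70 x 70 x 50 mm on an 86 mm foot; the hole is 21 mm in diameter and 46 mm deep with a 3 mm chamfer. The screwdriver hangs in it upright with its collar resting on the block.
- filter_box: Light blue round box, 53 mm in diameter, 22 mm high, a bystander; origin at the centre of its underside.
- beaker_s: Small clear beaker, 53 mm in diameter, 56 mm high, a bystander; origin at the centre of its underside.
- spare_cap: Blue ribbed screw cap, 54 mm in diameter, 24 mm high, a bystander; origin at the centre of its underside.
Mind the look-alikes: they are no part of the job. What is shaped like the driver but pink is not meant.

How it is judged:
By the outcome, as a careful person would: the job done as asked, in the order asked, and still so for the second after the job is handed in, with the robot touching nothing.
It also fails if it takes over 67 s, if anything falls off the work surface, if the arm or the gripper's body presses on something with over 40 N, if the wrist force passes 120 N, or if a joint passes its speed limit or range.

### The arm

A 6-joint arm with a two-finger parallel gripper is mounted at the origin on a cart in front of the work surface, level with it; the furniture and walls round the work are solid. World frame = base frame: x ahead of the robot, y to its left, z up, the work surface at z = 0. Lengths are in m, angles in rad, forces in N, time in s.
With the tool pointing down it reaches from about 0.375 to 0.75 m from the base axis. Payload 9 kg.
Tool frame: the origin (TCP) lies on the mounting face of the last link; the fingertips stand 173 mm ahead of it and the grasp point (between the pads) lies 155 mm ahead of it (ctrl.tip_extent is the distance from the TCP to the fingertips, in m); z points along the fingers, y is the line along which they close (so a half turn about z gives the same grasp; the last joint's range is limited). The gripper opens to 85 mm and grips with 20 to 120 N. Pads are 22 mm wide; open, the fingers measure 114 mm over their backs; the gripper's body (76 mm by 85 mm) begins 54 mm behind the grasp point. The pads swing forward as they close: fully open they stand 13 mm farther back than shut.
Start: joints at [-1.48, 0.104, 0.097, 1.564, 0, 1.353], TCP at [0.182, -0.572, 0.405] pointing down, gripper open.
Joint ranges: [-2.99, 2.99], [-0.84, 1.86], [-1.1, 1.16], [-1.84, 2.11], [-1.51, 1.56], [-3.14, 3.14]. Speed limits (rad/s): [2.22, 2.22, 2.57, 3.14, 3.14, 3.14].

### API

Orientations are given as a unit quaternion [x, y, z, w].
In Python, from station import ctrl gives the robot as it stands. The module is installed in compiled form; this text tells all that it offers.
- The arm moves only by the tool drive_tool, never from a script. Its argument "targets" is a list of rows, each an object of numbers: "dx", "dy", "dz": the shift along the tool's x, y, z in m; "twist": the turn about the tool's z in rad. In form: [{"dx": .., "dy": .., "dz": .., "twist": ..}, ...]. A call has 1 to 12 rows; each row is the pose to reach, as a shift and turn from the pose commanded when the call began, along the tool's axes at that moment; what a row does not reach only later rows make up. A row lasts 1/8 s, in which the tool goes at most 62.5 mm and 10.7 degrees, less where a joint would pass 70% of its speed; a pose out of reach is approached as far as the arm can. A call with a gripper value outside its range is refused whole. "fingers" is the opening, from 0 (shut) to 1 (fully open), set as the call begins (left out, the last holds). The fingers move at their own pace and stop on an object; "grip_force" is the grip in N (left out, the last holds). Time passes only in rows, so rows that repeat a pose let the fingers close. It gives the time, the measured TCP pose, the force, the opening and the grip force at its end, in the units of the state.
- ctrl.observe(): the state, without advancing time (a new reading comes with each control period).
- ctrl.camera(name): name is "side" or "top"; returns (picture, depth): 400x640x3 uint8, blue, green, red; 400x640 float32, m along the optical axis (not along the pixel's ray), 0 where there is no reading.
- ctrl.camera_params(name): a dict with "fx", "fy", "cx", "cy" (pixels), "k1" (the pictures are not rectified: a ray, as slopes to the right and down, at radius r is drawn at 1 + k1 r^2 times it, then the intrinsics apply), "R" (3x3) and "t" (3): a world point X has camera coordinates R X + t. Camera axes: x right, y down, z forward; pixel columns grow to the right and rows downward; lengths in m; the calibration is good to about 2 mm. A picture is of the moment at which its call begins. camera_params takes no time and is no camera call.
- ctrl.hand_in(): hands the job in; it is judged then, once.
Trained networks look in the newest picture that a camera, given by its name, has taken for a name from the list of things; names that differ only in an ending like _2 or _b are one class to them, and where a whole thing is asked for, a point or a joint stands for the part that bears it (a point fixed in the world has none). Each returns a list of dicts, best first, with "confidence" (0 to 1); they miss things now and then, are a little off and sometimes report something else, mostly with a low value. They report only what shows in the picture. A call takes as long as a camera call. They do not tell look-alikes from the thing itself.
- ctrl.boxes_of(camera, label): "rect" ([left, top, width, height] in pixels, round what is visible of it).
The state is a dict: "t": time; "joints": joint angles; "joint_velocities": joint speeds; "tau": joint torques, N m; "tool_pos": TCP position; "tcp_rot": TCP orientation; "ft_force": force on the tool from outside, world axes, zero at the start; "moment": the same for the moment, N m; "width": opening from 0.0 (shut) to 1.0 (fully open); "finger_force": force on a finger pad.
Only numpy, scipy, OpenCV 4.12 (cv2) and the standard library are available. Lean on these libraries where they do the work, as an engineer would, in place of code of your own. Each camera call takes 0.05 s, during which the arm holds its last target. There are 200 camera calls.

## Working session

There is one attempt and no reset: what is moved stays moved. The work goes in short steps, Python scripts to look and compute and a tool call to move; the robot and the scene stay as the last step left them, time stands still between calls to the robot, and variables do not carry over. Pictures are saved under pics/ and viewed, at most 10 in all, crops included, and the job is handed in when it is done.

Besides the shell and the picture viewer there is one more tool, called after "Emit:" as name(argument=value, ...), one argument or row to a line, values as JSON. drive_tool: Moves the arm, as the interface text tells. Its arguments: {"type":"object","properties":{"targets":{"type":"array"},"fingers":{"type":"number"},"grip_force":{"type":"number"}},"required":["targets"]}

```bash
mkdir -p pics; cat > h.py <<'E'
import numpy as np, cv2
from station import ctrl
def ray(cam,u,v):
    p=ctrl.camera_params(cam); K=np.array([[p['fx'],0,p['cx']],[0,p['fy'],p['cy']],[0,0,1.]])
    q=cv2.undistortPoints(np.array([[[u,v]]],float),K,np.array([p['k1'],0,0,0,0.]))[0,0]
    R=np.array(p['R']);t=np.array(p['t'])
    return -R.T@t, R.T@np.array([q[0],q[1],1.])
def atz(cam,u,v,z):
    o,d=ray(cam,u,v); return o+d*(z-o[2])/d[2]
def atd(cam,u,v,dep):
    o,d=ray(cam,u,v); return o+d*dep
def proj(cam,X):
    p=ctrl.camera_params(cam); K=np.array([[p['fx'],0,p['cx']],[0,p['fy'],p['cy']],[0,0,1.]])
    R=np.array(p['R'],float);t=np.array(p['t'],float)
    return cv2.projectPoints(np.array(X,float).reshape(-1,3),cv2.Rodrigues(R)[0],t,K,np.array([p['k1'],0,0,0,0.]))[0][:,0]
E
python3 - <<'E'
from h import *
s=ctrl.observe(); print(s)
for c in ('top','side'):
    im,d=ctrl.camera(c); cv2.imwrite(f'pics/{c}0.png',im); np.save(f'{c}0.npy',d)
    p=ctrl.camera_params(c); print(c,p)
    for l in ['dock','cam_slot','cartridge','driver','stand_hole','filter_box','beaker_s','spare_cap']:
        print(l,[(np.round(b['rect'],1).tolist(),round(b['confidence'],2)) for b in ctrl.boxes_of(c,l)][:4])
E
```

```text
{'t': 0.0, 'joints': array([-1.47966281e+00,  1.04725402e-01,  9.64910329e-02,  1.56387149e+00,
       -4.01563533e-06,  1.35309254e+00]), 'joint_velocities': array([ 0.00106738, -0.00017899, -0.00104723, -0.00105141, -0.00095519,
       -0.00072992]), 'tau': array([ 2.22876050e-03, -5.56935811e+01,  5.03645110e+01,  1.72037445e-02,
       -2.79657152e-04,  1.99353025e-05]), 'tool_pos': array([ 0.18236853, -0.57151678,  0.40391885]), 'tcp_rot': array([ 9.88100901e-01,  1.53805660e-01,  3.94054976e-05, -6.53582146e-04]), 'ft_force': array([-0.32528936,  0.35500345, -0.3337141 ]), 'moment': array([ 0.0273055 , -0.01898212,  0.0092468 ]), 'finger_force': 0.0, 'width': 1.0001781289223093}
top {'fx': 446.7869527250575, 'fy': 446.7869527250575, 'cx': 321.56845244939035, 'cy': 202.18267657640538, 'k1': -0.08306622425287674, 'R': array([[-2.05965419e-02, -9.99783849e-01, -2.83506741e-03],
       [-9.84622944e-01,  2.07760700e-02, -1.73453204e-01],
       [ 1.73474613e-01, -7.81063755e-04, -9.84838032e-01]]), 't': array([0.09765092, 0.56059953, 0.82036943])}
dock [([382.5, 163.4, 49.8, 99.1],
[... 553 characters left out ...]
5026, 'cy': 202.19842100502666, 'k1': -0.06507182397127952, 'R': array([[-0.88189405, -0.47136307, -0.00892999],
       [-0.21063409,  0.41088927, -0.88701933],
       [ 0.42177739, -0.78037611, -0.46164593]]), 't': array([0.49974264, 0.15132635, 0.7367467 ])}
dock [([299.5, 178.1, 78.8, 41.2], 0.56)]
cam_slot [([311.4, 176.8, 20.7, 11.9], 0.43)]
cartridge [([329.7, 182.6, 40.0, 21.8], 0.82)]
driver [([275.4, 223.9, 13.3, 37.1], 0.96), ([228.7, 212.3, 18.8, 53.5], 0.59)]
stand_hole [([258.6, 243.2, 53.2, 51.5], 0.76)]
filter_box [([342.8, 233.5, 20.7, 18.8], 0.57)]
beaker_s [([260.5, 200.3, 20.4, 30.6], 0.94)]
spare_cap [([297.0, 219.2, 20.3, 20.9], 0.94), ([259.8, 198.3, 22.6, 33.8], 0.62)]
```

```bash
python3 - <<'E'
import cv2,numpy as np
a=cv2.imread('pics/top0.png');b=cv2.imread('pics/side0.png')
A=cv2.resize(a[140:300,200:450],None,fx=3.2,fy=3.2,interpolation=cv2.INTER_CUBIC)
cv2.imwrite('pics/topc.png',A)
B=cv2.resize(b[150:320,200:400],None,fx=3.5,fy=3.5,interpolation=cv2.INTER_CUBIC)
cv2.imwrite('pics/sidec.png',B)
E
```

```text
(no output)
```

View pics/topc.png

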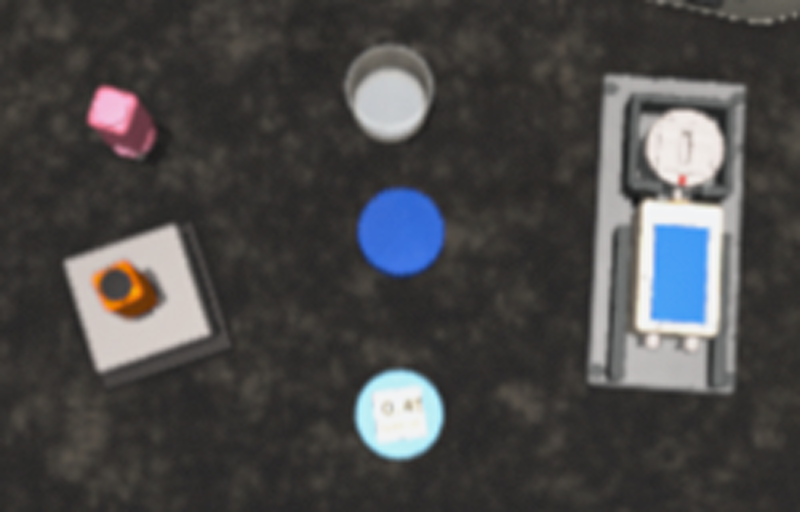

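View pics/sidec.png

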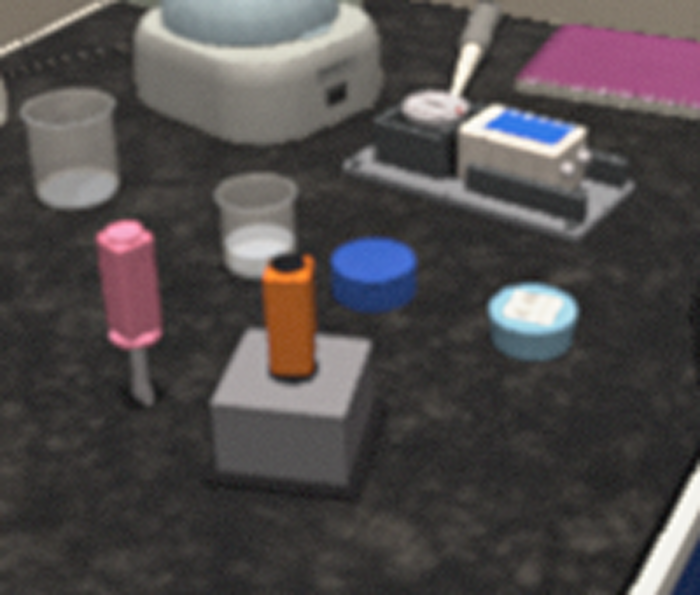

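The top view shows the orange driver in the stand with its handle top at about px (237,229). Its pink look-alike stands at about px (236,175). The cam is at about (414,186) with the slot near-vertical in the image, and the cartridge is at (412,225). I choose the orange one, which the side crop confirms is seated in the stand with its collar on the block. Next I measure.

```bash
python3 - <<'E'
from h import *
im=cv2.imread('pics/top0.png'); d=np.load('top0.npy')
hsv=cv2.cvtColor(im,cv2.COLOR_BGR2HSV)
m=((hsv[...,0]<22)&(hsv[...,1]>150)&(hsv[...,2]>90)).astype(np.uint8); m[:,:200]=0;m[:,300:]=0
ys,xs=np.nonzero(m); print('orange',xs.min(),xs.max(),ys.min(),ys.max())
# top-down height map points
for (n,l,t,w,h) in [('drv',226,215,26,28),('pink',224,160,28,32)]:
    P=[]
    for v in range(t,t+h):
        for u in range(l,l+w):
            if d[v,u]>0: P.append(np.r_[atd('top',u,v,d[v,u]),u,v])
    P=np.array(P); q=P[P[:,2]>0.105]; print(n,len(q),q.mean(0).round(4),q[:,2].max())
    r=cv2.minAreaRect((q[:,:2]*1000).astype(np.float32)); print(r)
print('black cap',atz('top',237.5,229.3,.118))
# cam: rim fit via depth>0.05 & disc
o=im[170:206,394:436]; cv2.imwrite('pics/camc.png',cv2.resize(o,None,fx=14,fy=14,interpolation=cv2.INTER_CUBIC))
o2=im[212:246,222:256]; cv2.imwrite('pics/drvc.png',cv2.resize(o2,None,fx=14,fy=14,interpolation=cv2.INTER_CUBIC))
a=cv2.imread('pics/camc.png');b=cv2.imread('pics/drvc.png')
H=504
c=np.zeros((504,588+212,3),np.uint8); c=np.hstack([cv2.resize(a,(420,360)),cv2.resize(b,(360,360))]); cv2.imwrite('pics/both.png',c)
g=hsv[170:206,394:436]; w=(g[...,2]>150)&(g[...,1]<60)
print('disc');
n,lab,st,ce=cv2.connectedComponentsWithStats(w.astype(np.uint8))
for i in range(1,n): print(st[i],ce[i]+[394,170])
print(cv2.cvtColor(o,cv2.COLOR_BGR2GRAY)[6:28,8:34])
# stand top corners by depth
P=[]
for v in range(195,275):
    for u in range(205,285):
        if d[v,u]>0:
            X=atd('top',u,v,d[v,u])
            if abs(X[2]-.05)<.006: P.append(X[:2]*1000)
P=np.array(P,np.float32); print('stand',cv2.minAreaRect(P))
E
```

```text
orange 229 291 3 238
drv 184 [5.046000e-01 2.392000e-01 1.158000e-01 2.361467e+02 2.294946e+02] 0.12081496702786587
((505.1197509765625, 240.36502075195312), (23.611526489257812, 24.55750274658203), 24.767871856689453)
pink 159 [6.067000e-01 2.447000e-01 1.103000e-01 2.344654e+02 1.744717e+02] 0.11520372532455248
((607.685791015625, 245.3997039794922), (23.681291580200195, 23.611169815063477), 70.81269836425781)
black cap [0.50460525 0.23639505 0.118     ]
disc
[0 0 2 4 5] [394.2 171.2]
[31  0  3  1  3] [426. 170.]
[37  3  1  1  1] [431. 173.]
[  6   4  26  25 485] [413.11546392 185.32989691]
[36 12  1  2  2] [430.  182.5]
[  6  19  31  17 126] [416.08730159 202.48412698]
[ 0 32  3  4 10] [394.9 203.8]
[[150 147 146 146 149 174 209 218 225 232 234 234 234 234 233 229 224 206
  161 112  77  59  42  36  46  76]
 [172 172 174 186 201 213 222 219 222 232 235 236 235 233 231 232 234 231
  216 181 143 106  60  35  47  76]
 [175 177 190 210 223 230 231 230 230 233 234 233 232 229 226 229 234 234
  232 226 209 163  87  40  47  78]
 [173 181 209 222 226 232 234 234 234 233 232 230 230 228 229
[... 1651 characters left out ...]
30 228 197 128  63  43  69  97]
 [ 77  70  69  96 150 205 229 237 239 227 176 159 199 229 234 235 233 227
  216 201 161  96  45  43  70  96]
 [ 96  90  83  87 100 128 167 206 227 215 157 146 199 232 234 229 224 206
  182 168 142  87  44  43  70  95]
 [109 109 106 106 100  82  94 127 161 171 138 143 189 211 202 177 157 148
  154 153 133  89  61  56  72  93]]Traceback (most recent call last):
  File "<stdin>", line 31, in <module>
  File "h.py", line 11, in atd
    o,d=ray(cam,u,v); return o+d*dep
        ~~~^^^^^^^^^
  File "h.py", line 4, in ray
    p=ctrl.camera_params(cam); K=np.array([[p['fx'],0,p['cx']],[0,p['fy'],p['cy']],[0,0,1.]])
ValueError: time passes only in moves, steps and waits
```

View pics/both.png

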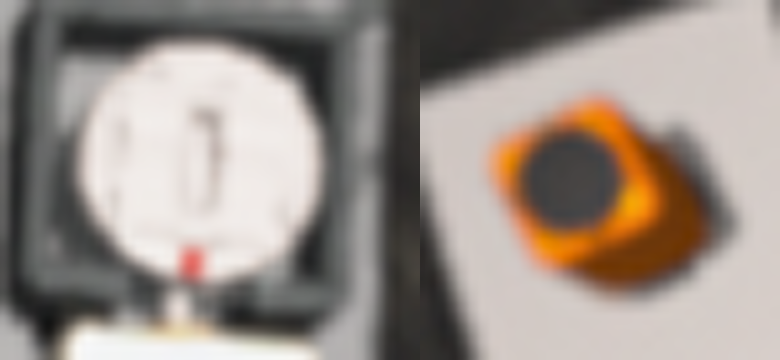

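```bash
python3 - <<'E'
from h import *
import pickle
pickle.dump({c:ctrl.camera_params(c) for c in('top','side')},open('p.pkl','wb'))
s=open('h.py').read().replace('ctrl.camera_params(cam)','PP[cam]').replace('def ray',"import pickle\nPP=pickle.load(open('p.pkl','rb'))\ndef ray",1)
open('h.py','w').write(s)
E
python3 - <<'E'
from h import *
d=np.load('top0.npy')
cor=[(490,160),(600,97),(662,200),(550,265)]
W=np.array([atz('top',222+(x-420)*34/360-.5,212+y*34/360-.5,.116)[:2] for x,y in cor])
e=np.roll(W,-1,0)-W; print('handle',W.mean(0),np.degrees(np.arctan2(e[:,1],e[:,0]))%90,np.linalg.norm(e,axis=1))
print('cap',atz('top',235.7,228.3,.118))
print('cam',atz('top',413.5,185.7,.055)); 
a=atz('top',394+21.2-.5,170+11-.5,.055);b=atz('top',394+20.75-.5,170+20.8-.5,.055)
print('slot yaw',np.degrees(np.arctan2(*(a-b)[1::-1])), np.linalg.norm(a-b),(a+b)/2)
c=atz('top',413.5,185.7,.055); r=atz('top',394+19.2-.5,170+26.4-.5,.055); print('mark yaw',np.degrees(np.arctan2(*(c-r)[1::-1])))
def region(l,t,w,h,z0,z1):
    P=[]
    for v in range(t,t+h):
        for u in range(l,l+w):
            if d[v,u]>0:
                X=atd('top',u,v,d[v,u])
                if z0<X[2]<z1: P.append(X*1000)
    return np.array(P,np.float32)
P=region(205,195,80,80,.044,.056); print('stand',cv2.minAreaRect(P[:,:2].copy()),P.mean(0))
P=region(396,198,40,55,.049,.06); print('cartr',cv2.minAreaRect(P[:,:2].copy()),P.mean(0))
# dock edges from corners (crop 3.2)
C=np.array([atz('top',200+x/3.2-.5,140+y/3.2-.5,.01)[:2] for x,y in [(605,75),(747,85),(733,392),(588,383)]])
print('dock',C.mean(0),C, np.degrees(np.arctan2(*((C[0]-C[3])[::-1]))),np.degrees(np.arctan2(*((C[1]-C[2])[::-1]))))
# side-view check of handle cap
print('side cap', atz('side',200+290/3.5-.5,150+262/3.5-.5,.118), 'side cam',atz('side',200+437/3.5-.5,150+106/3.5-.5,.055))
s=ctrl.observe();
from scipy.spatial.transform import Rotation as R
print(R.from_quat(s['tcp_rot']).as_matrix().round(3))
E
```

```text
handle [0.50625606 0.23915481] [29.14929956 31.09837315 29.40766071 30.07353472] [0.0212458  0.02064487 0.02161375 0.02073308]
cap [0.50645473 0.23963462 0.118     ]
cam [ 0.59034759 -0.09408281  0.055     ]
slot yaw -5.90717937060863 0.019623905552162407 [ 0.59092767 -0.09603655  0.055     ]
mark yaw -7.677865294650579
stand ((505.4501953125, 240.1160888671875), (70.3946762084961, 69.69371032714844), 17.69219398498535) [504.1552   237.48618   49.736355]
cartr ((522.0096435546875, -91.25453186035156), (58.963497161865234, 90.41349029541016), 88.01702880859375) [517.53687  -87.30495   53.787666]
dock [ 0.5461147  -0.09035667] [[ 0.64900508 -0.05452922]
 [ 0.64062005 -0.14670294]
 [ 0.44349252 -0.12543992]
 [ 0.45134115 -0.03475459]] -5.712955582519612 -6.1563683178193696
side cap [0.50267668 0.24035128 0.118     ] side cam [ 0.5864468  -0.09063077  0.055     ]
[[ 0.953  0.304 -0.   ]
 [ 0.304 -0.953 -0.   ]
 [-0.     0.    -1.   ]]
```

```bash
cat >> h.py <<'E'
from scipy.spatial.transform import Rotation as Ro
def state():
    s=ctrl.observe(); M=Ro.from_quat(s['tcp_rot']).as_matrix()
    return s,M,np.degrees(np.arctan2(M[1,0],M[0,0]))
def mv(x,y,z,yaw):
    "shift in tool axes to put grasp point (155mm) at x,y,z with tool-x yaw deg"
    s,M,y0=state(); d=M.T@(np.array([x,y,z+.155])-s['tool_pos'])
    print('t',round(s['t'],2),'d',d.round(4),'twist',round(-np.radians((yaw-y0+180)%360-180),3),'| grasp',(s['tool_pos']+.155*M[:,2]).round(4),'yaw',round(y0,2),'F',s['ft_force'].round(2),'M',s['moment'].round(3),'w',round(s['width'],3),'j',s['joints'].round(2))
E
python3 - <<'E'
from h import *
d=np.load('top0.npy')
for v in range(5,300,12):
    print(v,[int(1000*atd('top',u,v,d[v,u])[2]) if d[v,u]>0 else -1 for u in range(200,560,18)])
print(atz('top',470,130,.1),atz('top',200,130,.1),atz('top',300,60,.1))
mv(.5,-.2,.249,17.7); mv(.505,.24,.2,210)
E
```

```text
5 [-1, -2, 49, 48, 104, 80, 0, 0, -2, 0, 4, -1, 1, 1, 0, 0, 59, 57, 58, -48]
17 [-1, -2, 48, 50, 82, 74, 157, 127, 0, 53, 0, -1, 0, -2, -1, 0, 61, 59, 59, -103]
29 [1, 0, 3, 13, 39, 39, 125, 122, -1, 28, 2, 0, -3, 2, 0, 2, 59, 60, 62, 0]
41 [142, 147, 0, 89, -1, 0, 101, 88, 0, 0, -2, 1, 2, 0, 0, 0, 61, 60, 55, 0]
53 [27, 39, 16, 85, 0, 2, 52, 34, 0, -1, 0, -1, 110, 127, 125, 0, 58, 60, 57, 0]
65 [42, 40, 3, 56, -1, 0, 0, 70, 3, 0, 0, 71, 125, 132, 132, -1, 55, 58, 58, 1]
77 [16, 30, -1, -1, 0, 0, 0, 22, 48, -2, 1, 92, 128, 132, 132, 125, 41, 52, 60, 0]
89 [38, 15, -1, 1, 2, 5, 0, 1, 58, -1, 0, 93, 124, 131, 130, 116, -1, 8, 0, -3]
101 [11, 21, -2, 1, 2, -2, 0, 23, 0, 0, 3, 71, 117, 125, 124, 0, 0, 0, -1, 0]
113 [-1, 4, 0, 0, -1, 0, 1, -2, -4, -5, -2, 74, 93, 109, 106, -2, -2, 0, -3, -1]
125 [0, 0, -2, 0, -1, 0, 0, 0, 0, -1, 0, 64, 72, 75, 74, 1, 0, 0, -1, 0]
137 [0, -1, -1, -2, 0, -1, -2, 0, 0, 0, -2, 16, 44, 60, 62, -1, 0, -3, -2, 0]
149 [0, 0, 0, 0, 0, -2, 0, 0, -3, -1, -1, -1, 0, 0, -3, -1, 0, 0, 25, 20]
161 [1, 1, 0, 0, 0, 0, 1, 21, -2, -1, 1, 0, 0, -2, -1, -1, 19, 17, -1, 0]
173
[... 608 characters left out ...]
, 11]
269 [0, 4, -1, -2, 0, -1, 0, 23, 0, -2, 0, 0, 1, -1, 0, -1, 0, 10, 11, 12]
281 [0, -1, 1, 0, -1, 0, -2, 19, 2, -1, 1, 0, -1, 0, -2, -1, -2, 11, 8, 10]
293 [0, -1, -2, 0, -1, -1, 2, 1, 0, -1, 0, 1, 0, 0, -1, 0, 0, -3, 1, -1]
[ 0.68718191 -0.19959053  0.1       ] [0.69782182 0.31431201 0.1       ] [0.83701094 0.12237774 0.1       ]
t 0.9 d [ 0.4156 -0.2575  0.0007] twist -0.0 | grasp [ 0.1824 -0.5717  0.2497] yaw 17.69 F [ 0.34 -0.84 -0.52] M [0.064 0.02  0.041] w 0.999 j [-1.48  0.1   0.1   1.56 -0.    1.35]
t 0.9 d [ 0.5541 -0.6752  0.0496] twist 2.927 | grasp [ 0.1824 -0.5717  0.2497] yaw 17.69 F [ 0.34 -0.84 -0.52] M [0.064 0.02  0.041] w 0.999 j [-1.48  0.1   0.1   1.56 -0.    1.35]
```

Emit:
drive_tool(
  targets=[
    {"dx": 0.353, "dy": -0.225, "twist": -1.3},
    {"dx": 0.353, "dy": -0.225, "twist": -1.3},
    {"dx": 0.353, "dy": -0.225, "twist": -1.3},
    {"dx": 0.353, "dy": -0.225, "twist": -1.3},
    {"dx": 0.353, "dy": -0.225, "twist": -1.3},
    {"dx": 0.353, "dy": -0.225, "twist": -1.3},
    {"dx": 0.554, "dy": -0.675, "twist": -2.6},
    {"dx": 0.554, "dy": -0.675, "twist": -2.6},
    {"dx": 0.554, "dy": -0.675, "twist": -2.6},
    {"dx": 0.554, "dy": -0.675, "twist": -2.6},
    {"dx": 0.554, "dy": -0.675, "twist": -2.6},
    {"dx": 0.554, "dy": -0.675, "twist": -2.6},
  ],
  fingers=0.7,
)

```text
invalid input
```

```bash
python3 - <<'E'
from h import *
mv(.5055,.2397,.165,210)
E
```

```text
t 0.9 d [ 0.5544 -0.6748  0.0846] twist 2.927 | grasp [ 0.1824 -0.5717  0.2497] yaw 17.69 F [ 0.34 -0.84 -0.52] M [0.064 0.02  0.041] w 0.999 j [-1.48  0.1   0.1   1.56 -0.    1.35]
```

Emit:
drive_tool(
  targets=[
    {"dx": 0.353, "dy": -0.225, "dz": 0, "twist": -1.3},
    {"dx": 0.353, "dy": -0.225, "dz": 0, "twist": -1.3},
    {"dx": 0.353, "dy": -0.225, "dz": 0, "twist": -1.3},
    {"dx": 0.353, "dy": -0.225, "dz": 0, "twist": -1.3},
    {"dx": 0.353, "dy": -0.225, "dz": 0, "twist": -1.3},
    {"dx": 0.353, "dy": -0.225, "dz": 0, "twist": -1.3},
    {"dx": 0.554, "dy": -0.675, "dz": 0, "twist": -2.6},
    {"dx": 0.554, "dy": -0.675, "dz": 0, "twist": -2.6},
    {"dx": 0.554, "dy": -0.675, "dz": 0, "twist": -2.6},
    {"dx": 0.554, "dy": -0.675, "dz": 0, "twist": -2.6},
    {"dx": 0.554, "dy": -0.675, "dz": 0, "twist": -2.6},
    {"dx": 0.554, "dy": -0.675, "dz": 0, "twist": -2.6},
  ],
  fingers=0.7,
)

```text
t: 2.4
tool_pos: [0.4808, 0.089, 0.405]
tcp_rot: [0.284, 0.959, 0.0, 0.001]
ft_force: [1.3, -1.6, 0.7]
width: 0.699
finger_force: 0.0
```

```bash
python3 - <<'E'
from h import *
mv(.5055,.2397,.165,210)
E
```

```text
t 2.4 d [0.0615 0.1398 0.085 ] twist -1.1 | grasp [0.4809 0.089  0.25  ] yaw 146.96 F [ 1.25 -1.63  0.69] M [-0.027 -0.052  0.035] w 0.699 j [-0.09 -0.24 -0.23  1.58 -0.    0.49]
```

Emit:
drive_tool(
  targets=[
    {"dx": 0.062, "dy": 0.14, "dz": 0.04, "twist": -1.1},
    {"dx": 0.062, "dy": 0.14, "dz": 0.04, "twist": -1.1},
    {"dx": 0.062, "dy": 0.14, "dz": 0.06, "twist": -1.1},
    {"dx": 0.062, "dy": 0.14, "dz": 0.07, "twist": -1.1},
    {"dx": 0.062, "dy": 0.14, "dz": 0.08, "twist": -1.1},
    {"dx": 0.062, "dy": 0.14, "dz": 0.09, "twist": -1.1},
    {"dx": 0.062, "dy": 0.14, "dz": 0.09, "twist": -1.1},
    {"dx": 0.062, "dy": 0.14, "dz": 0.12, "twist": -1.1},
    {"dx": 0.062, "dy": 0.14, "dz": 0.155, "twist": -1.1},
    {"dx": 0.062, "dy": 0.14, "dz": 0.155, "twist": -1.1},
    {"dx": 0.062, "dy": 0.14, "dz": 0.155, "twist": -1.1},
  ],
)

```text
t: 3.78
tool_pos: [0.5066, 0.238, 0.2513]
tcp_rot: [-0.255, 0.967, -0.0, 0.001]
ft_force: [-0.0, -0.2, 1.0]
width: 0.7
finger_force: 0.0
```

```bash
python3 - <<'E'
from h import *
mv(.5055,.2397,.095,210)
a,_=ctrl.camera('top');b,_=ctrl.camera('side')
c=np.hstack([cv2.resize(a[180:280,190:290],(400,400),interpolation=cv2.INTER_CUBIC),cv2.resize(b[170:290,215:335],(400,400),interpolation=cv2.INTER_CUBIC)]); cv2.imwrite('pics/g1.png',c)
E
```

```text
t 3.77 d [0.0001 0.002  0.0013] twist -0.008 | grasp [0.5069 0.238  0.0963] yaw -150.47 F [-0.04 -0.17  0.97] M [-0.026  0.034 -0.011] w 0.7 j [ 0.21  0.01 -0.28  1.28 -0.   -0.31]
```

View pics/g1.png

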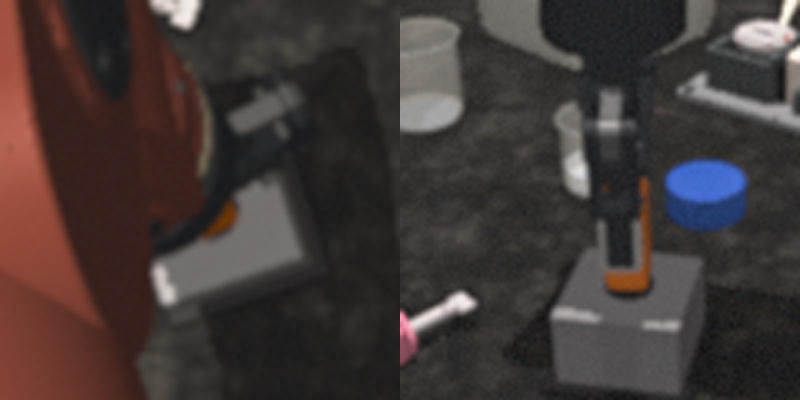

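Emit:
drive_tool(
  targets=[
    {"dx": 0, "dy": 0.001, "dz": 0.001, "twist": -0.01},
    {"dx": 0, "dy": 0.001, "dz": 0.001, "twist": -0.01},
    {"dx": 0, "dy": 0.001, "dz": 0.001, "twist": -0.01},
    {"dx": 0, "dy": 0.001, "dz": 0.001, "twist": -0.01},
    {"dx": 0, "dy": 0.001, "dz": 0.001, "twist": -0.01},
    {"dx": 0, "dy": 0.001, "dz": 0.001, "twist": -0.01},
  ],
  fingers=0,
  grip_force=60,
)

```text
t: 4.62
tool_pos: [0.5059, 0.2388, 0.2493]
tcp_rot: [-0.261, 0.965, 0.0, 0.0]
ft_force: [-0.7, -0.3, 4.9]
width: 0.269
finger_force: 59.0
```

```bash
python3 - <<'E'
from h import *
mv(.5055,.2397,.095,210)
b,_=ctrl.camera('side'); cv2.imwrite('pics/s1.png',b)
print(ctrl.boxes_of('side','driver'))
E
```

```text
t 4.62 d [-0.0001  0.0009 -0.0007] twist 0.004 | grasp [0.506  0.2389 0.0943] yaw -149.8 F [-0.71 -0.25  4.9 ] M [0.081 0.127 0.003] w 0.269 j [ 0.21  0.01 -0.28  1.28  0.   -0.32]
[{'rect': [182.2, 255.2, 58.1, 38.5], 'confidence': 0.8}, {'rect': [276.8, 250.4, 9.5, 11.2], 'confidence': 0.51}]
```

Emit:
drive_tool(
  targets=[
    {"dx": 0, "dy": 0, "dz": -0.03, "twist": 0},
    {"dx": 0, "dy": 0, "dz": -0.08, "twist": 0},
    {"dx": 0, "dy": 0, "dz": -0.11, "twist": 0},
    {"dx": 0, "dy": 0, "dz": -0.11, "twist": 0},
  ],
)

```text
t: 5.22
tool_pos: [0.5063, 0.2389, 0.361]
tcp_rot: [-0.261, 0.965, -0.0, 0.002]
ft_force: [0.9, 0.5, -1.0]
width: 0.272
finger_force: 58.9
```

```bash
python3 - <<'E'
from h import *
mv(.56,-.02,.21,173)
b,_=ctrl.camera('side'); cv2.imwrite('pics/s2.png',b)
s,M,y=state(); tip=s['tool_pos']+.2433*M[:,2]; u,v=proj('side',tip)[0]; print(tip,u,v)
u,v=int(u),int(v)
c=cv2.resize(b[v-60:v+40,u-60:u+40],(500,500),interpolation=cv2.INTER_CUBIC); cv2.imwrite('pics/s2c.png',c)
E
```

```text
t 5.22 d [ 0.0838 -0.2508 -0.0039] twist 0.649 | grasp [0.5069 0.239  0.206 ] yaw -149.8 F [ 0.87  0.5  -1.03] M [ 0.022  0.012 -0.057] w 0.272 j [ 0.21 -0.03 -0.12  1.48 -0.   -0.32]
[0.50615997 0.23883003 0.1156877 ] 281.227066199502 224.6261735000286
```

View pics/s2c.png

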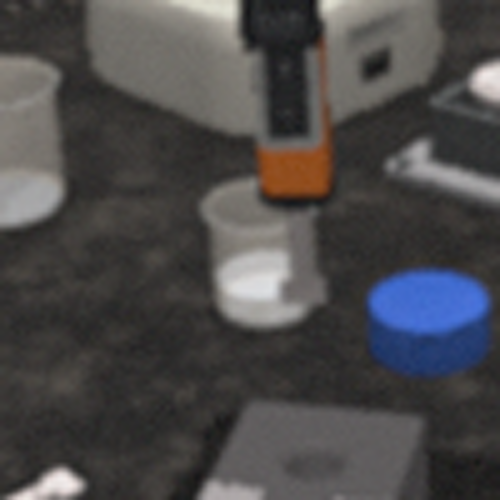

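```bash
python3 - <<'E'
from h import *
mv(.591,-.095,.168,173)
E
```

```text
t 5.28 d [ 0.0944 -0.3313  0.0361] twist 0.649 | grasp [0.5061 0.2388 0.204 ] yaw -149.8 F [ 0.54 -0.44 -1.43] M [-0.03   0.016 -0.014] w 0.274 j [ 0.21 -0.03 -0.12  1.48 -0.   -0.32]
```

Emit:
drive_tool(
  targets=[
    {"dx": 0.094, "dy": -0.331, "dz": 0, "twist": 0.65},
    {"dx": 0.094, "dy": -0.331, "dz": 0, "twist": 0.65},
    {"dx": 0.094, "dy": -0.331, "dz": 0, "twist": 0.65},
    {"dx": 0.094, "dy": -0.331, "dz": 0, "twist": 0.65},
    {"dx": 0.094, "dy": -0.331, "dz": 0, "twist": 0.65},
    {"dx": 0.094, "dy": -0.331, "dz": 0, "twist": 0.65},
    {"dx": 0.094, "dy": -0.331, "dz": 0.02, "twist": 0.65},
    {"dx": 0.094, "dy": -0.331, "dz": 0.036, "twist": 0.65},
    {"dx": 0.094, "dy": -0.331, "dz": 0.036, "twist": 0.65},
    {"dx": 0.094, "dy": -0.331, "dz": 0.036, "twist": 0.65},
  ],
)

```text
t: 6.52
tool_pos: [0.5909, -0.0936, 0.3228]
tcp_rot: [0.061, 0.998, -0.0, 0.0]
ft_force: [-0.3, 0.2, -0.9]
width: 0.276
finger_force: 59.3
```

```bash
python3 - <<'E'
from h import *
mv(.591,-.095,.138,173)
b,_=ctrl.camera('side');a,_=ctrl.camera('top')
for n,i in(('side',b),('top',a)): cv2.imwrite(f'pics/{n}3.png',i)
s,M,y=state(); tip=s['tool_pos']+.2433*M[:,2]
print(tip,proj('side',tip),proj('top',tip),proj('side',[.591,-.095,.055]))
u,v=proj('side',[.591,-.095,.055])[0].astype(int)
c=cv2.resize(b[v-35:v+25,u-30:u+30],(400,400),interpolation=cv2.INTER_CUBIC)
u,v=414,186
c2=cv2.resize(a[v-40:v+40,u-40:u+40],(400,400),interpolation=cv2.INTER_CUBIC)
cv2.imwrite('pics/c3.png',np.hstack([c,c2]))
E
```

```text
t 6.53 d [-0.0003 -0.0014  0.0298] twist 0.001 | grasp [ 0.5909 -0.0936  0.1678] yaw 173.04 F [-0.26  0.2  -0.88] M [ 0.03  -0.025 -0.074] w 0.276 j [-0.38  0.1  -0.06  1.42 -0.   -0.25]
[ 0.59141217 -0.09413561  0.08019983] [[323.27496908 170.01854073]] [[416.13696063 182.36545944]] [[323.5588575  178.84666018]]
```

View pics/c3.png

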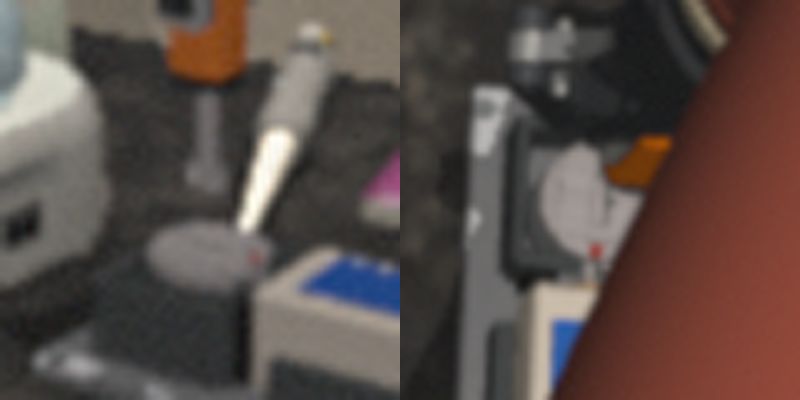

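Emit:
drive_tool(
  targets=[
    {"dx": 0, "dy": -0.001, "dz": 0.01, "twist": 0},
    {"dx": 0, "dy": -0.001, "dz": 0.018, "twist": 0},
    {"dx": 0, "dy": -0.001, "dz": 0.022, "twist": 0},
    {"dx": 0, "dy": -0.001, "dz": 0.024, "twist": 0},
    {"dx": 0, "dy": -0.001, "dz": 0.026, "twist": 0},
    {"dx": 0, "dy": -0.001, "dz": 0.027, "twist": 0},
  ],
)

```text
t: 7.38
tool_pos: [0.5909, -0.0956, 0.2957]
tcp_rot: [0.061, 0.998, -0.0, 0.0]
ft_force: [0.4, -0.2, -1.4]
width: 0.275
finger_force: 59.3
```

```bash
python3 - <<'E'
from h import *
mv(.591,-.095,.138,173)
s,M,y=state(); print(s['tool_pos']-[0,0,.2433],s['ft_force'],s['moment'])
E
```

```text
t 7.38 d [-0.0001  0.0006  0.0027] twist -0.001 | grasp [ 0.5909 -0.0956  0.1407] yaw 172.96 F [ 0.37 -0.15 -1.42] M [ 0.002 -0.005 -0.055] w 0.275 j [-0.38  0.11 -0.1   1.37 -0.   -0.26]
[ 0.59087319 -0.09560568  0.05243731] [ 0.37235146 -0.15220491 -1.41860173] [ 0.00162776 -0.00460018 -0.05460699]
```

Emit:
drive_tool(
  targets=[
    {"dx": 0, "dy": 0, "dz": 0.001, "twist": 0},
    {"dx": 0, "dy": 0, "dz": 0.002, "twist": 0},
    {"dx": 0, "dy": 0, "dz": 0.0025, "twist": 0},
  ],
)

```text
t: 7.75
tool_pos: [0.5908, -0.0956, 0.2932]
tcp_rot: [0.061, 0.998, -0.0, 0.0]
ft_force: [-0.6, -0.0, 0.2]
width: 0.272
finger_force: 59.3
```

```bash
python3 - <<'E'
from h import *
mv(.591,-.095,.138,173)
s,M,y=state(); print(s['tool_pos']-[0,0,.2433],s['ft_force'],s['moment'])
E
```

```text
t 7.75 d [-0.0001  0.0006  0.0002] twist -0.001 | grasp [ 0.5908 -0.0956  0.1382] yaw 172.97 F [-0.59 -0.04  0.18] M [-0.034 -0.025 -0.014] w 0.272 j [-0.38  0.11 -0.1   1.36 -0.   -0.26]
[ 0.59082969 -0.09555035  0.0498726 ] [-0.59104844 -0.04400257  0.17950602] [-0.03439134 -0.02488663 -0.01366858]
```

Emit:
drive_tool(
  targets=[
    {"dx": 0, "dy": 0, "dz": 0, "twist": 0.12},
    {"dx": 0, "dy": 0, "dz": 0, "twist": 0.24},
    {"dx": 0, "dy": 0, "dz": 0, "twist": 0.36},
    {"dx": 0, "dy": 0, "dz": 0, "twist": 0.48},
    {"dx": 0, "dy": 0, "dz": 0, "twist": 0.48},
  ],
)

```text
t: 8.38
tool_pos: [0.5908, -0.0956, 0.2932]
tcp_rot: [0.296, 0.955, -0.0, -0.0]
ft_force: [-0.4, -1.1, -1.1]
width: 0.278
finger_force: 59.2
```

```bash
cat >> h.py <<'E'
def feel(n=6):
    L=[]
    for i in range(n):
        ctrl.camera('side'); s=ctrl.observe(); L.append(np.r_[s['ft_force'],s['moment']])
    L=np.array(L); s,M,y=state()
    print('t',round(s['t'],2),'F/M',L.mean(0).round(3),'Mz',L[:,5].round(3),'yaw',round(y,2),'turned',round(np.radians((173-y+180)%360-180),3),'pos',s['tool_pos'].round(4),'w',round(s['width'],3))
E
python3 - <<'E'
from h import *
feel()
E
```

```text
t 8.68 F/M [-0.529 -1.157 -1.215 -0.29   0.196  0.063] Mz [0.067 0.106 0.014 0.058 0.112 0.019] yaw 145.52 turned 0.48 pos [ 0.5908 -0.0956  0.2932] w 0.274
```

Emit:
drive_tool(
  targets=[
    {"dx": 0, "dy": 0, "dz": 0, "twist": 0.1},
    {"dx": 0, "dy": 0, "dz": 0, "twist": 0.2},
    {"dx": 0, "dy": 0, "dz": 0, "twist": 0.2},
  ],
)

```text
t: 9.05
tool_pos: [0.5908, -0.0956, 0.2931]
tcp_rot: [0.39, 0.921, -0.0, -0.0]
ft_force: [-1.0, -1.8, -0.8]
width: 0.277
finger_force: 59.2
```

```bash
python3 - <<'E'
from h import *
feel()
E
```

```text
t 9.35 F/M [-1.456 -1.45  -0.736 -0.389  0.366  0.075] Mz [0.106 0.044 0.105 0.069 0.051 0.076] yaw 134.06 turned 0.68 pos [ 0.5908 -0.0956  0.2932] w 0.274
```

Emit:
drive_tool(
  targets=[
    {"dx": 0, "dy": 0, "dz": 0, "twist": 0.08},
    {"dx": 0, "dy": 0, "dz": 0, "twist": 0.15},
    {"dx": 0, "dy": 0, "dz": 0, "twist": 0.15},
  ],
)

```text
t: 9.72
tool_pos: [0.5908, -0.0956, 0.2931]
tcp_rot: [0.458, 0.889, -0.0, -0.0]
ft_force: [-2.1, -0.9, 0.0]
width: 0.274
finger_force: 59.2
```

```bash
python3 - <<'E'
from h import *
feel()
E
```

```text
t 10.03 F/M [-2.049 -1.595 -0.698 -0.433  0.511  0.075] Mz [0.057 0.091 0.086 0.1   0.049 0.069] yaw 125.45 turned 0.83 pos [ 0.5908 -0.0956  0.2932] w 0.276
```

Emit:
drive_tool(
  targets=[
    {"dx": 0, "dy": 0, "dz": 0, "twist": 0.05},
    {"dx": 0, "dy": 0, "dz": 0, "twist": 0.1},
    {"dx": 0, "dy": 0, "dz": 0, "twist": 0.1},
  ],
)

```text
t: 10.4
tool_pos: [0.5908, -0.0956, 0.2931]
tcp_rot: [0.502, 0.865, -0.0, -0.0]
ft_force: [-2.6, -1.8, -1.0]
width: 0.273
finger_force: 59.3
```

```bash
python3 - <<'E'
from h import *
feel()
E
```

```text
t 10.7 F/M [-2.476 -2.112 -0.296 -0.508  0.658  0.144] Mz [0.152 0.131 0.136 0.179 0.137 0.132] yaw 119.71 turned 0.93 pos [ 0.5908 -0.0956  0.2932] w 0.273
```

Emit:
drive_tool(
  targets=[
    {"dx": 0, "dy": 0, "dz": 0, "twist": 0.03},
    {"dx": 0, "dy": 0, "dz": 0, "twist": 0.06},
    {"dx": 0, "dy": 0, "dz": 0, "twist": 0.06},
  ],
)

```text
t: 11.08
tool_pos: [0.5908, -0.0956, 0.2932]
tcp_rot: [0.528, 0.849, -0.0, -0.0]
ft_force: [-2.7, -1.3, -0.2]
width: 0.272
finger_force: 59.3
```

```bash
python3 - <<'E'
from h import *
feel()
E
```

```text
t 11.38 F/M [-3.074 -1.816 -0.144 -0.59   0.836  0.204] Mz [0.249 0.224 0.149 0.199 0.211 0.194] yaw 116.25 turned 0.991 pos [ 0.5908 -0.0956  0.2932] w 0.277
```

Emit:
drive_tool(
  targets=[
    {"dx": 0, "dy": 0, "dz": 0, "twist": 0.03},
    {"dx": 0, "dy": 0, "dz": 0, "twist": 0.06},
    {"dx": 0, "dy": 0, "dz": 0, "twist": 0.06},
  ],
)

```text
t: 11.75
tool_pos: [0.5908, -0.0955, 0.2932]
tcp_rot: [0.554, 0.833, -0.0, -0.0]
ft_force: [-3.2, -2.2, -0.1]
width: 0.27
finger_force: 59.3
```

```bash
python3 - <<'E'
from h import *
feel(8)
E
```

```text
t 12.15 F/M [-3.7   -2.311 -0.491 -0.669  1.03   0.324] Mz [0.384 0.31  0.285 0.316 0.334 0.33  0.316 0.313] yaw 112.8 turned 1.051 pos [ 0.5908 -0.0956  0.2932] w 0.274
```

Emit:
drive_tool(
  targets=[
    {"dx": 0, "dy": 0, "dz": 0, "twist": 0.007},
    {"dx": 0, "dy": 0, "dz": 0, "twist": 0.007},
  ],
)

```text
t: 12.4
tool_pos: [0.5908, -0.0956, 0.2932]
tcp_rot: [0.556, 0.831, -0.0, -0.0]
ft_force: [-3.7, -2.8, -1.4]
width: 0.272
finger_force: 59.3
```

```bash
python3 - <<'E'
from h import *
feel(8)
E
```

```text
t 12.8 F/M [-3.794 -2.097 -0.619 -0.677  1.147  0.33 ] Mz [0.268 0.365 0.294 0.388 0.323 0.308 0.349 0.342] yaw 112.4 turned 1.058 pos [ 0.5908 -0.0956  0.2931] w 0.271
```

Emit:
drive_tool(
  targets=[
    {"dx": 0, "dy": 0, "dz": 0, "twist": -0.05},
    {"dx": 0, "dy": 0, "dz": 0, "twist": -0.1},
    {"dx": 0, "dy": 0, "dz": 0, "twist": -0.1},
  ],
)

```text
t: 13.18
tool_pos: [0.5908, -0.0955, 0.2932]
tcp_rot: [0.514, 0.858, 0.0, -0.0]
ft_force: [-4.1, -1.5, -0.7]
width: 0.271
finger_force: 59.4
```

```bash
python3 - <<'E'
from h import *
feel(5)
E
```

```text
t 13.43 F/M [-4.282 -1.652 -0.636 -0.47   1.209  0.086] Mz [0.09  0.099 0.069 0.058 0.116] yaw 118.1 turned 0.958 pos [ 0.5908 -0.0955  0.2931] w 0.273
```

Emit:
drive_tool(
  targets=[
    {"dx": 0, "dy": 0, "dz": 0, "twist": -0.04},
    {"dx": 0, "dy": 0, "dz": 0, "twist": -0.05},
    {"dx": 0, "dy": 0, "dz": 0, "twist": -0.05},
  ],
)

```text
t: 13.8
tool_pos: [0.5909, -0.0955, 0.2932]
tcp_rot: [0.493, 0.87, 0.0, 0.0]
ft_force: [-3.4, -2.4, -2.1]
width: 0.272
finger_force: 59.3
```

```bash
python3 - <<'E'
from h import *
feel(6)
E
```

```text
t 14.1 F/M [-3.178 -1.279 -1.368 -0.446  0.912  0.023] Mz [ 0.096  0.058 -0.053  0.044 -0.045  0.038] yaw 120.98 turned 0.908 pos [ 0.5909 -0.0956  0.2932] w 0.271
```

Emit:
drive_tool(
  targets=[
    {"dx": 0, "dy": 0, "dz": -0.005, "twist": 0},
    {"dx": 0, "dy": 0, "dz": -0.012, "twist": 0},
    {"dx": 0, "dy": 0, "dz": -0.04, "twist": 0},
    {"dx": 0, "dy": 0, "dz": -0.07, "twist": 0},
    {"dx": 0, "dy": 0, "dz": -0.07, "twist": 0},
  ],
)

```text
t: 14.72
tool_pos: [0.5918, -0.0957, 0.3669]
tcp_rot: [0.492, 0.87, 0.001, 0.003]
ft_force: [0.8, -0.4, -1.1]
width: 0.273
finger_force: 59.4
```

```bash
python3 - <<'E'
from h import *
feel(3)
mv(.506,.239,.205,210.2)
b,_=ctrl.camera('side'); cv2.imwrite('pics/s5.png',b)
s,M,y=state(); u,v=proj('side',s['tool_pos']+.2433*M[:,2])[0]; print(u,v)
u,v=int(u),int(v)
c1=cv2.resize(b[v-50:v+50,u-50:u+50],(400,400),interpolation=cv2.INTER_CUBIC)
c2=cv2.resize(b[160:330,150:320],(400,400),interpolation=cv2.INTER_CUBIC)
cv2.imwrite('pics/s5c.png',np.hstack([c1,c2]))
E
```

```text
t 14.88 F/M [ 0.25   0.073 -0.778 -0.002  0.007 -0.015] Mz [-0.036 -0.005 -0.005] yaw 121.01 turned 0.907 pos [ 0.5908 -0.0954  0.3626] w 0.277
t 14.88 d [0.3303 0.0996 0.0027] twist -1.557 | grasp [ 0.5908 -0.0954  0.2076] yaw 121.01 F [ 0.09  0.69 -1.31] M [-0.021 -0.009 -0.005] w 0.277 j [-0.38  0.1   0.01  1.49  0.    0.65]
323.8261944490316 155.850816793332
```

View pics/s5c.png

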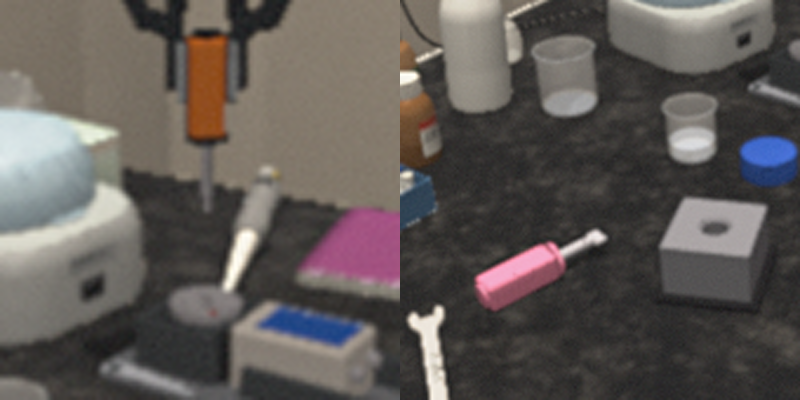

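Emit:
drive_tool(
  targets=[
    {"dx": 0.33, "dy": 0.1, "dz": 0, "twist": -1.557},
    {"dx": 0.33, "dy": 0.1, "dz": 0, "twist": -1.557},
    {"dx": 0.33, "dy": 0.1, "dz": 0, "twist": -1.557},
    {"dx": 0.33, "dy": 0.1, "dz": 0, "twist": -1.557},
    {"dx": 0.33, "dy": 0.1, "dz": 0, "twist": -1.557},
    {"dx": 0.33, "dy": 0.1, "dz": 0, "twist": -1.557},
    {"dx": 0.33, "dy": 0.1, "dz": 0, "twist": -1.557},
    {"dx": 0.33, "dy": 0.1, "dz": 0, "twist": -1.557},
    {"dx": 0.33, "dy": 0.1, "dz": 0, "twist": -1.557},
    {"dx": 0.33, "dy": 0.1, "dz": 0, "twist": -1.557},
    {"dx": 0.33, "dy": 0.1, "dz": 0, "twist": -1.557},
  ],
)

```text
t: 16.3
tool_pos: [0.5065, 0.2388, 0.3626]
tcp_rot: [-0.26, 0.966, 0.0, -0.0]
ft_force: [0.5, -0.5, -0.0]
width: 0.276
finger_force: 59.4
```

```bash
python3 - <<'E'
from h import *
feel(3)
mv(.5058,.2393,.095,210.2)
E
```

```text
t 16.45 F/M [-0.37   0.58  -1.41  -0.013  0.003 -0.009] Mz [-0.049  0.013  0.009] yaw -149.84 turned -0.649 pos [0.5066 0.2388 0.363 ] w 0.272
t 16.45 d [0.0004 0.0008 0.113 ] twist -0.001 | grasp [0.5065 0.2388 0.208 ] yaw -149.84 F [ 0.23  0.5  -0.9 ] M [ 0.056 -0.017  0.009] w 0.272 j [ 0.21 -0.02 -0.11  1.49 -0.   -0.32]
```

Emit:
drive_tool(
  targets=[
    {"dx": 0.0005, "dy": 0.0005, "dz": 0.04, "twist": 0},
    {"dx": 0.0005, "dy": 0.0005, "dz": 0.062, "twist": 0},
    {"dx": 0.0005, "dy": 0.0005, "dz": 0.07, "twist": 0},
    {"dx": 0.0005, "dy": 0.0005, "dz": 0.075, "twist": 0},
    {"dx": 0.0005, "dy": 0.0005, "dz": 0.08, "twist": 0},
    {"dx": 0.0005, "dy": 0.0005, "dz": 0.085, "twist": 0},
  ],
)

```text
t: 17.2
tool_pos: [0.5062, 0.2391, 0.2786]
tcp_rot: [-0.261, 0.965, -0.0, 0.001]
ft_force: [0.6, 1.0, -1.0]
width: 0.273
finger_force: 59.4
```

```bash
python3 - <<'E'
from h import *
feel(2)
E
```

```text
t 17.3 F/M [-1.021e+00 -1.880e-01 -1.129e+00 -1.000e-03  4.200e-02  1.300e-02] Mz [0.019 0.006] yaw -149.8 turned -0.649 pos [0.5059 0.239  0.2779] w 0.275
```

Now inside the hole with no force; the collar is 29 mm up. I lower it to just above contact.

Emit:
drive_tool(
  targets=[
    {"dx": 0, "dy": 0, "dz": 0.015, "twist": 0},
    {"dx": 0, "dy": 0, "dz": 0.023, "twist": 0},
    {"dx": 0, "dy": 0, "dz": 0.026, "twist": 0},
    {"dx": 0, "dy": 0, "dz": 0.0275, "twist": 0},
    {"dx": 0, "dy": 0, "dz": 0.028, "twist": 0},
  ],
)

```text
t: 17.92
tool_pos: [0.506, 0.239, 0.2503]
tcp_rot: [-0.261, 0.965, -0.0, 0.0]
ft_force: [0.2, -0.1, -0.9]
width: 0.276
finger_force: 59.4
```

```bash
python3 - <<'E'
from h import *
feel(2)
E
```

```text
t 18.02 F/M [ 0.066 -0.473 -1.159  0.012  0.005  0.002] Mz [0.004 0.   ] yaw -149.79 turned -0.649 pos [0.506  0.239  0.2504] w 0.272
```

Emit:
drive_tool(
  targets=[
    {"dx": 0, "dy": 0, "dz": 0.0005, "twist": 0},
    {"dx": 0, "dy": 0, "dz": 0.001, "twist": 0},
  ],
)

```text
t: 18.27
tool_pos: [0.506, 0.239, 0.2493]
tcp_rot: [-0.261, 0.965, -0.0, 0.0]
ft_force: [-0.8, 0.5, 6.4]
width: 0.277
finger_force: 60.2
```

Emit:
drive_tool(
  targets=[
    {"dx": 0, "dy": 0, "dz": 0, "twist": 0},
    {"dx": 0, "dy": 0, "dz": 0, "twist": 0},
    {"dx": 0, "dy": 0, "dz": 0, "twist": 0},
    {"dx": 0, "dy": 0, "dz": 0, "twist": 0},
    {"dx": 0, "dy": 0, "dz": -0.02, "twist": 0},
    {"dx": 0, "dy": 0, "dz": -0.06, "twist": 0},
    {"dx": 0, "dy": 0, "dz": -0.12, "twist": 0},
    {"dx": 0, "dy": 0, "dz": -0.15, "twist": 0},
    {"dx": 0, "dy": -0.1, "dz": -0.15, "twist": 0},
    {"dx": 0, "dy": -0.1, "dz": -0.15, "twist": 0},
    {"dx": 0, "dy": -0.1, "dz": -0.15, "twist": 0},
  ],
  fingers=0.7,
)

```text
t: 19.65
tool_pos: [0.5572, 0.1505, 0.4004]
tcp_rot: [-0.259, 0.966, -0.0, 0.001]
ft_force: [-1.2, 0.3, 0.0]
width: 0.702
finger_force: 0.0
```

```bash
python3 - <<'E'
from h import *
feel(2)
b,_=ctrl.camera('side');a,_=ctrl.camera('top')
c=np.hstack([cv2.resize(b[150:310,220:390],(425,400),interpolation=cv2.INTER_CUBIC),cv2.resize(a[160:270,380:450],(255,400),interpolation=cv2.INTER_CUBIC)])
cv2.imwrite('pics/end.png',c)
E
```

```text
t 19.75 F/M [-0.106  0.691 -0.261  0.001  0.018 -0.002] Mz [ 0.025 -0.029] yaw -149.84 turned -0.649 pos [0.5561 0.1525 0.4002] w 0.7
```

View pics/end.png

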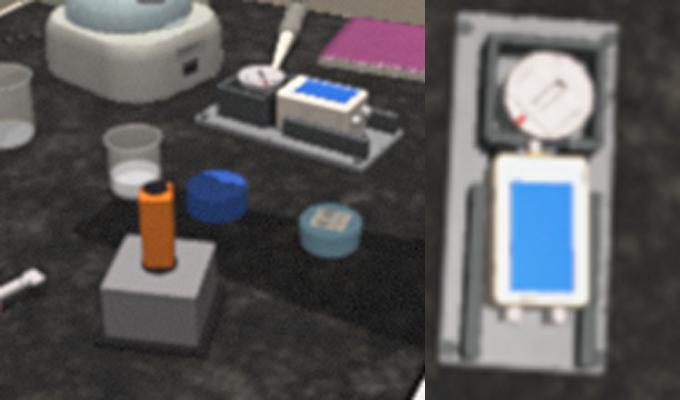

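The driver hangs upright in its stand again, the cam mark has turned about 48° clockwise, and the cartridge sits against the seal. I'm handing in.

```bash
python3 -c "
from station import ctrl
print(ctrl.hand_in())"
```

```text
the job is handed in; nothing more can be done
None
```

I turned the cam clockwise until it went firm at about 0.34 Nm, which clamped the cartridge on its seal, then stood the orange screwdriver back in its stand and handed the job in. One thing was disturbed: the pink look-alike, standing at the start, was on its side before I gripped the orange driver; I logged no contact and believe it fell by itself, but can't rule out the arm.

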